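# Wake the bench balance and tare it through its finger well

### The arm

A 6-joint arm with a two-finger parallel gripper is mounted at the origin on a cart in front of the work surface, level with it; the furniture and walls round the work are solid. World frame = base frame: x ahead of the robot, y to its left, z up, the work surface at z = 0. Lengths are in m, angles in rad, forces in N, time in s.
With the tool pointing down it reaches from about 0.25 to 0.85 m from the base axis. Payload 12.5 kg.
Tool frame: the origin (TCP) lies at the very end of the fingers, on their centre line; the grasp point (between the pads) lies 19 mm behind it (robot.grasp_offset is the distance from the TCP to the grasp point, in m); z points along the fingers, x is the direction in which the jaws open and shut, and the axes are right-handed (so a half turn about z gives the same grasp; the last joint's range is limited). The gripper opens to 93 mm and grips with 3 to 60 N. Pads are 15 mm wide; open, the fingers measure 128 mm over their backs; the gripper's body (75 mm by 188 mm) begins 65 mm behind the grasp point.
Start: joints at [1.248, 0.351, 1.652, -0, 1.139, -0.085], TCP at [0.13, 0.535, 0.219] pointing down, gripper open.
Joint ranges: [-2.75, 2.75], [-0.79, 2.1], [0.01, 2.65], [-1.57, 4.71], [0.07, 3.14], [-2.87, 2.87]. Speed limits (rad/s): [2.22, 2.22, 2.79, 3.14, 3.14, 3.14].

### API

Orientations are given as a unit quaternion [x, y, z, w].
In Python, from plant import robot gives the robot as it stands.
- The arm moves only by the tool arm_command, never from a script. Its argument "steps" is text: rows parted by semicolons, each of 4 numbers parted by spaces: the shift along the tool's x, y, z in cm, then the turn about the tool's z in degrees. In form: dx dy dz turn; .... A call has 1 to 10 rows; each row is the pose to reach, as a shift and turn from the pose measured when the call began, along the tool's axes at that moment; what a row does not reach only later rows make up. A row lasts 1/8 s, in which the tool goes at most 62.5 mm and 10.7 degrees, less where a joint would pass 70% of its speed; a pose out of reach is approached as far as the arm can. A call with a gripper value outside its range is refused whole. "gripper" is the closure, from 0 (fully open) to 1 (shut), set as the call begins (left out, the last holds). The fingers move at their own pace and stop on an object; the grip force is fixed at half the most. Time passes only in rows, so rows that repeat a pose let the fingers close. It gives the time, the measured TCP pose, the force and the opening at its end, in the units of the state.
- robot.state(): the state, without advancing time (a new reading comes with each control period).
- robot.snapshot(name): name is "scene" or "top" or "wrist"; returns (picture, depth): 384x512x3 uint8, red, green, blue; 384x512 float32, m along the optical axis (not along the pixel's ray), 0 where there is no reading.
- robot.camera_model(name): a dict with "mtx" (3x3 intrinsics, pixels), "R" (3x3) and "t" (3): a world point X has camera coordinates R X + t. Camera axes: x right, y down, z forward; pixel columns grow to the right and rows downward; lengths in m; the calibration is good to about 2 mm. A picture is of the moment at which its call begins: read the wrist's pose just before it. camera_model takes no time and is no camera call; for the wrist camera it gives the pose at the moment of the call.
- robot.close_job(): hands the job in, once; it reports no verdict.
The state is a dict: "clock": time; "q": joint angles; "qd": joint speeds; "effort": joint torques, N m; "position": TCP position; "orientation": TCP orientation; "force": force on the tool from outside, world axes, zero at the start; "torque": the same for the moment, N m; "grip_width": finger opening in m.
Only numpy, scipy, OpenCV 4.12 (cv2) and the standard library are available. Lean on these libraries where they do the work, as an engineer would, in place of code of your own. Each camera call takes 0.05 s, during which the arm holds its last target.

### The job

Get the balance ready for weighing into the dish: press the raised green power key all the way down with a fingertip and let it come up again, then reach a fingertip into the recessed well and press the sunken orange tare key all the way down, keep it down for a full second, and let it come up. Do not lift or shift the balance, the dish on its pan, or the cup, the strip bottle and the cartridge standing around it.

Things in the scene. Friction and masses are not known exactly. Their poses are not given: they have to be found in the camera images.
- balance: White loose bench balance, 220 (x) by 170 mm (y), 2.6 kg, flat top 58 mm above the worktop. Origin: centre of its underside; x runs from its front (keys) to its back, y to its left, z up. Steel pan, 124 mm across, top at 68 mm, 42 mm behind the origin. Keys 75 mm in front of the origin: raised power key 48 mm left of the middle, well with the tare key 42 mm right of it
- power_top (a point): Centre of the top face of the raised green power key, a 26 x 26 mm block whose top stands 8 mm above the balance's white top (66 mm above the worktop)
- power_key (a joint): Travel of the power key in m: 0 up, 0.005 fully down. It moves straight down and springs back; about 1.4 N starts it, 5 N takes it fully down
- well_mouth (a point): Centre of the mouth of the rectangular well in the balance's top, level with the white top (58 mm above the worktop). The well is 38 mm along the balance's x and 56 mm along its y, with upright walls, 26 mm deep; the orange key fills most of it
- tare_top (a point): Centre of the top face of the sunken orange tare key, 32 mm along the balance's x and 50 mm along its y, lying 15 mm below the well's mouth (43 mm above the worktop) when up
- tare_key (a joint): Travel of the tare key in m: 0 up, 0.005 fully down (its top is then 20 mm below the mouth). It moves straight down and springs back; about 1.4 N starts it, 5 N takes it fully down
- dish: Closed petri dish, 90 mm across, 14 mm high, loose on the pan (its top 82 mm above the worktop). Origin: centre of its underside. Leave it alone
- cup: Specimen cup with red lid, 62 mm across, 69 mm high, loose on the worktop to the right of the balance. Origin: centre of its underside. Leave it alone
- strips: Test strip bottle, white with green lid, about 40 mm across, 113 mm high, loose on the worktop at the right rear of the balance. Origin: centre of its underside. Leave it alone
- cartridge: Flat clear and white test cartridge, 44 x 62 x 10 mm, loose on the worktop to the left of the balance. Origin: centre of its underside. Leave it alone

How it is judged:
On the way, in this order (a step that is already met when the one before it is completed fails the run):
1. the power key is pressed down while the tare key is up (value of joint power_key above 0.0035 m and value of joint tare_key below 0.0015 m), for 0.1 s.
2. the power key is up again and the tare key is fully down, for 0.8 s (value of joint tare_key above 0.004 m and value of joint power_key below 0.0015 m and contact force between the fingers and tare_key above 0.5 N), for 0.8 s.
At the end, for the whole second after the job is handed in: Both keys are up again (within 1 mm), the balance stands still and level within 15 mm of its start, the dish lies on the pan within 20 mm of its start, and the cup, strip bottle (both upright) and cartridge are within 15 mm of their starts (value of joint each of power_key, tare_key below 0.001 m and distance of each of balance, cup, strips, cartridge from where it was at the start of the episode below 0.015 m and angle between balance's own z axis and vertical below 0.05 rad and linear speed of balance below 0.01 m/s and z of dish in the frame of balance above 0.064 m and distance of dish from where it was at the start of the episode below 0.02 m and angle between each of cup, strips's own z axis and vertical below 0.1 rad); the robot touches nothing.
It fails at once if the balance is lifted, tipped or shifted by more than 15 mm (height (world z) of balance above 0.006 m or distance of balance from where it was at the start of the episode above 0.015 m or angle between balance's own z axis and vertical above 0.08 rad).
It fails at once if the dish is lifted off or shifted by more than 20 mm (distance of dish from where it was at the start of the episode above 0.02 m or z of dish in the frame of balance above 0.075 m).
It fails at once if the cup, strip bottle or cartridge is lifted or shifted by more than 15 mm (distance of any of cup, strips, cartridge from where it was at the start of the episode above 0.015 m).
It also fails if it takes over 40 s, if anything falls off the work surface, if the arm or the gripper's body presses on something with over 40 N, if the wrist force passes 120 N, or if a joint passes its speed limit or range.

## Working session

There is one attempt and no reset: what is moved stays moved. The work goes in short steps, Python scripts to look and compute and a tool call to move; the robot and the scene stay as the last step left them, time stands still between calls to the robot, and variables do not carry over. Pictures are saved under pics/ and viewed, and the job is handed in when it is done.

Besides the shell and the picture viewer there is one more tool, called after "Request:" as name(argument=value, ...) on one line, values as JSON. arm_command: Moves the arm, as the interface text tells. Its arguments: {"type":"object","properties":{"steps":{"type":"string"},"gripper":{"type":"number"}},"required":["steps"]}

```bash
ls; mkdir -p pics; python3 - <<'E'
from plant import robot
import cv2,numpy as np
s=robot.state();print(s['clock'],s['position'],s['orientation'],s['force'],s['grip_width'])
for n in ['scene','top']:
    p,d=robot.snapshot(n);cv2.imwrite(f'pics/{n}0.png',p[:,:,::-1]);np.savez(f'pics/{n}0.npz',p=p,d=d,**robot.camera_model(n))
E
```

```text
pics
0.0 [0.12944146 0.53418848 0.21811775] [ 7.85997781e-01  6.18229049e-01 -4.86337149e-04  3.09490681e-04] [ 0.05270905  1.20090495 -0.42254843] 0.09282783779656383
```

View pics/scene0.png

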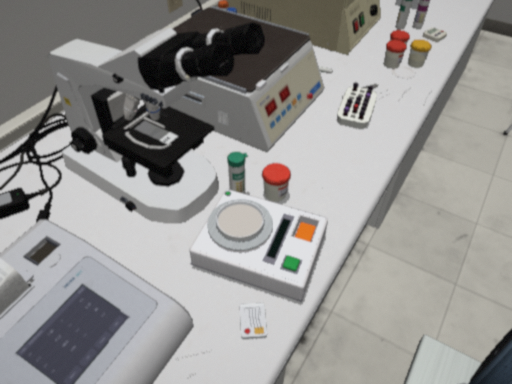

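View pics/top0.png

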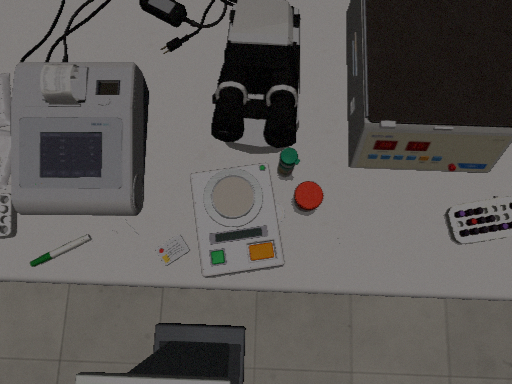

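The scene view shows the balance with its green key near (291,263) and orange key near (306,231). In the top view the green key is near (217,257) and the orange near (261,251). The cup is at (309,195), the bottle at (289,161) and the cartridge at (173,249).

```bash
cat > h.py <<'E'
import cv2,numpy as np
def ray(c,uv,z):
    K,R,t=c['mtx'],c['R'],c['t']; o=-R.T@t
    d=R.T@np.linalg.solve(K,np.array([uv[0],uv[1],1.])); return o+d*(z-o[2])/d[2]
def dep(c,uv,dz):
    return c['R'].T@(np.linalg.solve(c['mtx'],np.array([uv[0],uv[1],1.]))*dz-c['t'])
def masks(p):
    h=cv2.cvtColor(p,cv2.COLOR_RGB2HSV)
    return {'green':cv2.inRange(h,(50,120,90),(80,255,255)),'orange':cv2.inRange(h,(9,180,120),(22,255,255)),'red':cv2.inRange(h,(0,170,120),(6,255,255))}
def blobs(m,amin=60):
    n,l,s,c=cv2.connectedComponentsWithStats(m)
    return [(i,s[i],c[i],l==i) for i in range(1,n) if s[i][4]>=amin]
E
python3 - <<'E'
from h import *
Z={'green':.066,'orange':.043,'red':.069}
for n in ['scene','top']:
    c=dict(np.load(f'pics/{n}0.npz'))
    print(n,'cam',-c['R'].T@c['t'])
    for k,m in masks(c['p']).items():
        for i,s,ce,mm in blobs(m):
            r=cv2.minAreaRect(np.argwhere(mm)[:,::-1].astype(np.float32))
            bp=np.array([ray(c,q,Z[k]) for q in cv2.boxPoints(r)])
            dz=np.median(c['d'][mm]); P=dep(c,ce,dz)
            print(k,s,ce.round(1),'ray',ray(c,ce,Z[k]).round(4),'depth',P.round(4),'edges',np.linalg.norm(np.diff(bp,axis=0),axis=1).round(3)[:2],'boxc',bp.mean(0).round(4),'ang',[round(float(np.degrees(np.arctan2(*(bp[j+1]-bp[j])[1::-1]))),1) for j in (0,1)])
E
```

```text
scene cam [0.22674678 0.28051716 0.69407967]
green [229 153  17  10 130] [236.3 157.4] ray [ 0.6269 -0.3037  0.066 ] depth [ 0.5972 -0.2603  0.1127] edges [0.035 0.029] boxc [ 0.6254 -0.3043  0.066 ] ang [-147.8, 122.5]
green [283 257  16  14 160] [290.8 263.2] ray [ 0.3941 -0.1224  0.066 ] depth [ 0.3942 -0.1224  0.0659] edges [0.025 0.024] boxc [ 0.3942 -0.1226  0.066 ] ang [-76.3, -170.6]
orange [412  41  18   9 125] [420.8  45. ] ray [ 0.4436 -1.0682  0.043 ] depth [ 0.4353 -1.0161  0.0682] edges [0.054 0.053] boxc [ 0.4446 -1.0681  0.043 ] ang [-147.2, 106.2]
orange [296 223  19  17 216] [305.2 231.1] ray [ 0.412  -0.2173  0.043 ] depth [ 0.412  -0.2173  0.043 ] edges [0.038 0.029] boxc [ 0.4126 -0.218   0.043 ] ang [-77.7, -174.2]
red [387  31  22  20 260] [397.8  40.7] ray [ 0.5022 -1.0029  0.069 ] depth [ 0.5017 -1.0006  0.0702] edges [0.127 0.055] boxc [ 0.5038 -1.0054  0.069 ] ang [-78.8, 172.3]
red [263 165  27  18 390] [275.9 173.5] ray [ 0.527  -0.3027  0.069 ] depth [ 0.5271 -0.3028  0.0689] edges [0.056 0.052] boxc [ 0.5271 -0.3033  0.069 ] ang [-147.8, 118.5]
top cam [ 0.3519508  -0.19475017  0.90690712]
green [212 251  12  12 119] [217.3 256.5] ray [ 0.3947 -0.1265  0.066 ] depth [ 0.3947 -0.1265  0.0651] edges [0.021 0.022] boxc [ 0.3946 -0.1265  0.066 ] ang [-81.5, -170.6]
orange [249 243  25  17 328] [261.1 250.9] ray [ 0.4108 -0.2148  0.043 ] depth [ 0.4108 -0.2148  0.0421] edges [0.047 0.03 ] boxc [ 0.4109 -0.2146  0.043 ] ang [-78.4, -168.9]
red [296 182  27  26 539] [308.5 194.4] ray [ 0.5288 -0.3084  0.069 ] depth [ 0.529  -0.3086  0.0679] edges [0.053 0.054] boxc [ 0.5289 -0.3095  0.069 ] ang [0.9, -87.8]
```

```bash
cat >> h.py <<'E'
from scipy.spatial.transform import Rotation as Ro
def plan(s,target,yaw_toolx):
    """shift in tool axes (cm) and turn (deg) to get to target with tool x at world angle yaw"""
    R=Ro.from_quat(s['orientation']).as_matrix()
    d=R.T@(np.array(target)-s['position'])*100
    a=np.degrees(np.arctan2(R[1,0],R[0,0])); t=-(yaw_toolx-a); t=(t+90)%180-90
    return d.round(2),round(t,1)
E
python3 - <<'E'
from h import *
from plant import robot
c=dict(np.load('pics/top0.npz'));d=c['d'];v,u=np.mgrid[:384,:512]
P=(np.linalg.inv(c['mtx'])@np.stack([u.ravel(),v.ravel(),np.ones(u.size)]))*d.ravel()
W=(c['R'].T@(P-c['t'][:,None])).T[d.ravel()>0]
print(W.min(0),W.max(0))
for x in np.arange(0.1,.75,.05): print(round(x,2),[round(float(np.max(W[(abs(W[:,0]-x)<.025)&(abs(W[:,1]-y)<.025),2],initial=-9)),2) for y in np.arange(.35,-.5,-.05)])
s=robot.state()
# white-top outline from two keys -> origin, yaw
g=np.array([.3945,-.1255]);o=np.array([.411,-.2148]);y=(g-o)/np.linalg.norm(g-o);print('yaw',np.degrees(np.arctan2(*y[::-1])))
print(plan(s,[.3945,-.1255,.20],100.4), plan(s,[.33,.2,.219],100.4))
E
```

```text
[-0.10153936 -1.30508634 -0.91798577] [1.0444758  0.87770872 0.41600699]
0.1 [-0.89, -0.89, -0.89, -0.8, -0.79, -0.21, -0.21, -0.21, -0.21, -0.21, -0.79, -0.8, -0.89, -0.88, -0.89, -0.89, -0.89]
0.15 [-0.89, -0.89, -0.89, -0.8, 0.0, 0.0, 0.0, 0.0, 0.0, 0.0, 0.0, -0.8, -0.89, -0.89, -0.89, -0.89, -0.89]
0.2 [-0.89, -0.89, -0.89, -0.89, -0.89, -0.89, -0.89, -0.88, -0.89, -0.89, -0.89, -0.89, -0.89, -0.89, -0.89, -0.89, -0.89]
0.25 [-0.89, -0.89, -0.89, -0.89, -0.89, -0.89, -0.89, -0.89, -0.89, -0.89, -0.89, -0.89, -0.89, -0.89, -0.89, -0.89, -0.89]
0.3 [-0.89, -0.89, -0.89, -0.89, -0.89, -0.89, -0.89, -0.89, -0.89, -0.89, -0.89, -0.89, -0.89, -0.89, -0.89, -0.89, -0.89]
0.35 [0.0, 0.01, 0.02, 0.0, 0.0, 0.0, 0.0, 0.0, 0.0, 0.06, 0.06, 0.06, 0.0, 0.0, 0.0, 0.0, 0.0]
0.4 [0.02, 0.0, 0.02, 0.02, 0.02, 0.0, 0.0, 0.01, 0.01, 0.07, 0.07, 0.06, 0.06, 0.0, 0.0, 0.0, 0.0]
0.45 [0.04, 0.07, 0.07, 0.07, 0.07, 0.06, 0.06, 0.01, 0.05, 0.07, 0.08, 0.07, 0.06, 0.0, 0.0, 0.0, 0.0]
0.5 [0.05, 0.1, 0.1, 0.1, 0.1, 0.1, 0.1, 0.0, 0.06, 0.08, 0.08, 0.09, 0.06, 0.07, 0.07, 0.0, 0.0]
0.55 [0.01, 0.11, 0.11, 0.11, 0.11, 0.11, 0.11, 0.0, 0.06, 0.08, 0.42, 0.42, 0.42, 0.07, 0.07, 0.0, 0.0]
0.6 [0.02, 0.13, 0.13, 0.13, 0.13, 0.13, 0.12, 0.0, 0.0, 0.06, 0.4, 0.4, 0.4, 0.11, 0.0, 0.09, 0.09]
0.65 [0.02, 0.14, 0.14, 0.14, 0.14, 0.13, 0.14, 0.0, 0.0, 0.0, 0.38, 0.38, 0.38, 0.0, 0.0, 0.17, 0.17]
0.7 [-9.0, 0.14, 0.14, 0.19, 0.19, 0.14, 0.14, 0.0, 0.0, 0.0, 0.36, 0.36, 0.36, 0.05, 0.0, 0.17, 0.17]
yaw 100.46849988029693
(array([-57.88,  41.3 ,   1.87]), np.float64(-24.0)) (array([-27.76,  27.36,  -0.06]), np.float64(-24.0))
```

Request:
arm_command(steps="-4.6 4.6 0 -4; -9.2 9.2 0 -8; -13.8 13.6 0 -12; -18.4 18.2 0 -16; -23 22.8 0 -20; -27.8 27.4 0 -24; -33.3 30 0 -24; -38.8 32.6 0 -24; -44 35 0 -24; -44 35 0 -24", gripper=1)

```text
clock: 1.35
position: [0.3662, 0.0211, 0.2185]
orientation: [0.643, 0.766, -0.001, 0.0]
force: [0.5, 0.8, -0.4]
grip_width: 0.0011
```

```bash
python3 - <<'E'
from h import *
from plant import robot
s=robot.state();print(plan(s,[.403,-.17,.22],100.4))
E
```

```text
(array([-19.46,   0.29,  -0.12]), np.float64(-0.4))
```

Request:
arm_command(steps="-6 0.2 0 -0.4; -12 0.3 0 -0.4; -17 0.3 0 -0.4; -19.5 0.3 0 -0.4; -19.5 0.3 0 -0.4")

```text
clock: 1.98
position: [0.4034, -0.1704, 0.2184]
orientation: [0.64, 0.768, -0.001, -0.0]
force: [-0.4, 0.0, -0.1]
grip_width: 0.0004
```

```bash
python3 - <<'E'
from h import *
from plant import robot
s=robot.state();c=robot.camera_model('wrist');p,d=robot.snapshot('wrist')
print(s['clock'],s['position'],s['force'],-c['R'].T@c['t'])
cv2.imwrite('pics/w1.png',p[:,:,::-1]);np.savez('pics/w1.npz',p=p,d=d,**c)
Z={'green':.066,'orange':.043,'red':.069}
for k,m in masks(p).items():
    for i,st,ce,mm in blobs(m,150):
        r=cv2.minAreaRect(np.argwhere(mm)[:,::-1].astype(np.float32))
        bp=np.array([ray(c,q,Z[k]) for q in cv2.boxPoints(r)])
        print(k,st,ce.round(1),'ray',ray(c,ce,Z[k]).round(4),'depth',dep(c,ce,np.median(d[mm])).round(4),'edges',np.linalg.norm(np.diff(bp,axis=0),axis=1).round(3)[:2],'boxc',bp.mean(0).round(4))
E
```

```text
1.975 [ 0.40341752 -0.17042968  0.21840702] [-0.37803343  0.00940848 -0.07275511] [ 0.32517268 -0.18405392  0.38453508]
green [283 168  18  17 247] [290.7 175.2] ray [ 0.3944 -0.1259  0.066 ] depth [ 0.3944 -0.1259  0.0659] edges [0.021 0.02 ] boxc [ 0.3954 -0.1248  0.066 ]
orange [203 161  37  22 776] [220.8 171.5] ray [ 0.4112 -0.213   0.043 ] depth [ 0.4112 -0.213   0.0429] edges [0.028 0.047] boxc [ 0.4113 -0.2127  0.043 ]
red [ 115  229   44   38 1290] [135.8 247.8] ray [ 0.5275 -0.3063  0.069 ] depth [ 0.5276 -0.3064  0.0689] edges [0.055 0.056] boxc [ 0.5274 -0.3054  0.069 ]
```

View pics/w1.png

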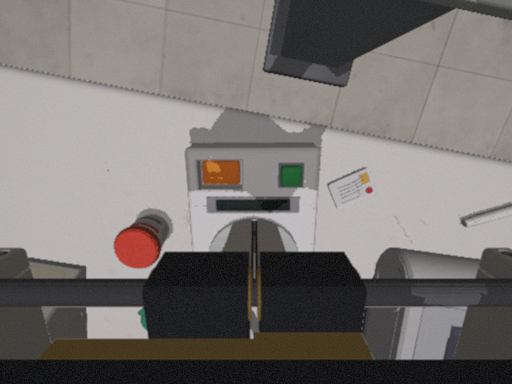

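```bash
python3 - <<'E'
from h import *
from plant import robot
s=robot.state();print(plan(s,[.3945,-.1258,.076],100.4))
E
```

```text
(array([ 4.46, -0.04, 14.24]), np.float64(0.0))
```

Request:
arm_command(steps="2.5 0 2 0; 4.5 0 5 0; 4.5 0 9 0; 4.5 0 12.5 0; 4.5 0 14 0; 4.5 0 14 0")

```text
clock: 2.78
position: [0.3942, -0.1237, 0.0778]
orientation: [0.639, 0.769, -0.001, -0.001]
force: [0.1, 1.0, 1.0]
grip_width: 0.0001
```

Request:
arm_command(steps="-0.2 0 0.8 0; -0.2 0 1.3 0; -0.2 0 1.6 0; -0.2 0 1.7 0; -0.2 0 1.7 0; -0.2 0 1.7 0")

```text
clock: 3.52
position: [0.3947, -0.1256, 0.0612]
orientation: [0.639, 0.769, -0.001, -0.001]
force: [0.1, 4.2, 6.6]
grip_width: 0.0003
```

Request:
arm_command(steps="0 0 0.1 0; 0 0 0.1 0; 0 0 0.1 0")

```text
clock: 3.9
position: [0.3948, -0.1256, 0.061]
orientation: [0.639, 0.769, -0.001, -0.001]
force: [-2.6, 3.7, 17.5]
grip_width: 0.001
```

Request:
arm_command(steps="0 0 -1 0; 0 0 -3 0; 0 0 -3.5 0; 0 0 -3.5 0")

```text
clock: 4.4
position: [0.3949, -0.1257, 0.096]
orientation: [0.64, 0.769, -0.0, -0.001]
force: [0.5, -0.3, -0.2]
grip_width: 0.0005
```

```bash
python3 - <<'E'
from h import *
from plant import robot
s=robot.state();print(s['position'],s['force'],plan(s,[.4110,-.2143,.095],100.4))
c=robot.camera_model('wrist');p,d=robot.snapshot('wrist')
cv2.imwrite('pics/w2.png',p[:,:,::-1])
Z={'green':.066,'orange':.043}
for k,m in masks(p).items():
    for i,st,ce,mm in blobs(m,150):
        print(k,st,ce.round(1),'ray',ray(c,ce,Z.get(k,.069)).round(4),'depth',dep(c,ce,np.median(d[mm])).round(4))
E
```

```text
[ 0.39488675 -0.12568839  0.09600825] [ 0.51104417 -0.29592313 -0.23830935] (array([-9.01, -0.03,  0.09]), np.float64(0.1))
green [240 200  29  20 491] [254.4 209.5] ray [ 0.3915 -0.1254  0.066 ] depth [ 0.3916 -0.1254  0.0659]
orange [ 123  190   57   31 1625] [151.1 204.6] ray [ 0.4123 -0.2134  0.043 ] depth [ 0.4124 -0.2134  0.0429]
red [ 43 307  18  32 339] [ 51.9 321. ] ray [ 0.5272 -0.283   0.069 ] depth [ 0.5278 -0.2834  0.0684]
```

View pics/w2.png

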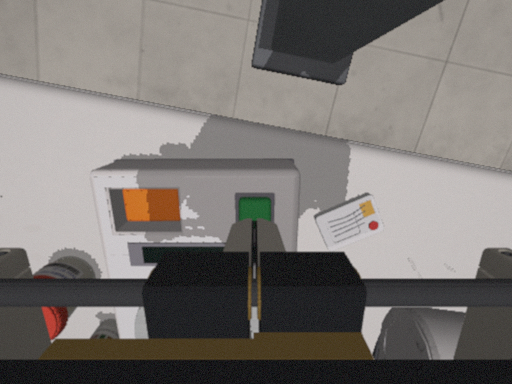

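The power key bottomed out at 17.5 N and is up again (depth puts its top at 65.9 mm). In the picture the green key is at (254,209), partly hidden by the finger, and the well with the orange key is at about (147,210). Next is the tare key.

Request:
arm_command(steps="-5 0 0 0; -9 0 0 0; -9 0 0 0; -9 0 0 0")

```text
clock: 4.95
position: [0.4104, -0.2134, 0.0949]
orientation: [0.64, 0.769, -0.001, -0.002]
force: [-0.7, 0.4, -0.4]
grip_width: 0.0004
```

```bash
python3 - <<'E'
from h import *
from plant import robot
s=robot.state();print(s['position'],s['force'],plan(s,[.4110,-.2143,.046],100.4))
E
```

```text
[ 0.41041185 -0.21335642  0.0948826 ] [-0.6929789   0.37408282 -0.38048807] (array([-0.12,  0.06,  4.89]), np.float64(0.1))
```

Request:
arm_command(steps="-0.1 0.1 1.5 0; -0.1 0.1 3 0; -0.1 0.1 4 0; -0.1 0.1 4.7 0; -0.1 0.1 4.7 0")

```text
clock: 5.58
position: [0.4112, -0.2139, 0.0474]
orientation: [0.64, 0.769, -0.001, -0.003]
force: [-0.5, 0.1, -0.4]
grip_width: 0.0004
```

Request:
arm_command(steps="0 0 0.5 0; 0 0 0.85 0; 0 0 1.0 0; 0 0 1.0 0; 0 0 1.0 0")

```text
clock: 6.2
position: [0.4116, -0.2142, 0.0381]
orientation: [0.64, 0.769, -0.001, -0.002]
force: [-1.4, 0.9, 11.2]
grip_width: 0.0004
```

Fully down at 11 N; I'll hold it there for more than a second.

Request:
arm_command(steps="0 0 0 0; 0 0 0 0; 0 0 0 0; 0 0 0 0; 0 0 0 0; 0 0 0 0; 0 0 0 0; 0 0 0 0; 0 0 0 0; 0 0 0 0")

```text
clock: 7.45
position: [0.4116, -0.2142, 0.0382]
orientation: [0.64, 0.769, -0.001, -0.002]
force: [-0.7, 1.2, 6.4]
grip_width: 0.0005
```

Request:
arm_command(steps="0 0 0.1 0; 0 0 0.1 0; 0 0 0.1 0; 0 0 0.1 0; 0 0 0.1 0; 0 0 0.1 0; 0 0 0.1 0; 0 0 0.1 0; 0 0 0.1 0; 0 0 0.1 0")

```text
clock: 8.7
position: [0.4116, -0.2142, 0.038]
orientation: [0.64, 0.769, -0.001, -0.002]
force: [-4.2, 2.6, 18.5]
grip_width: 0.0006
```

Request:
arm_command(steps="0 0 -1 0; 0 0 -3 0; 0 0 -7 0; 0 0 -12 0; 0 0 -17 0; 0 0 -18 0; 0 0 -18 0; 0 0 -18 0; 0 0 -18 0")

```text
clock: 9.82
position: [0.4119, -0.2142, 0.2168]
orientation: [0.64, 0.769, -0.001, -0.003]
force: [0.9, 0.4, -0.7]
grip_width: 0.0005
```

```bash
python3 - <<'E'
from h import *
from plant import robot
s=robot.state();print(s['clock'],s['position'],s['force'])
Z={'green':.066,'orange':.043}
for n in ['wrist','scene','top']:
  c=robot.camera_model(n);p,d=robot.snapshot(n)
  cv2.imwrite(f'pics/{n}_end.png',p[:,:,::-1])
  for k,m in masks(p).items():
    for i,st,ce,mm in blobs(m,100):
        print(n,k,ce.round(1),'ray',ray(c,ce,Z.get(k,.069)).round(4),'depth',dep(c,ce,np.median(d[mm])).round(4))
E
```

```text
9.825 [ 0.41185908 -0.21419168  0.21679147] [ 0.94701826  0.39297808 -0.71491448]
wrist green [328.3 175.7] ray [ 0.3942 -0.1241  0.066 ] depth [ 0.3942 -0.124   0.0657]
wrist orange [253.8 172.4] ray [ 0.4119 -0.2135  0.043 ] depth [ 0.4119 -0.2135  0.0427]
wrist red [165.4 243.9] ray [ 0.521  -0.3108  0.069 ] depth [ 0.521  -0.3108  0.069 ]
scene green [236.3 157.5] ray [ 0.6266 -0.3032  0.066 ] depth [ 0.5969 -0.2598  0.1126]
scene green [290.8 263.2] ray [ 0.394  -0.1223  0.066 ] depth [ 0.3941 -0.1227  0.0654]
scene orange [420.6  45.3] ray [ 0.4436 -1.066   0.043 ] depth [ 0.4352 -1.0139  0.0682]
scene orange [305.1 231.2] ray [ 0.4119 -0.217   0.043 ] depth [ 0.4121 -0.2175  0.0424]
scene red [397.8  40.6] ray [ 0.5022 -1.0031  0.069 ] depth [ 0.5019 -1.0017  0.0697]
scene red [275.8 174. ] ray [ 0.5265 -0.3013  0.069 ] depth [ 0.5267 -0.3017  0.0686]
top green [289.2 155.6] ray [ 0.612  -0.2672  0.066 ] depth [ 0.5979 -0.2633  0.1116]
top red [313.2 188.2] ray [ 0.5424 -0.318   0.069 ] depth [ 0.5427 -0.3182  0.0677]
```

View pics/scene_end.png

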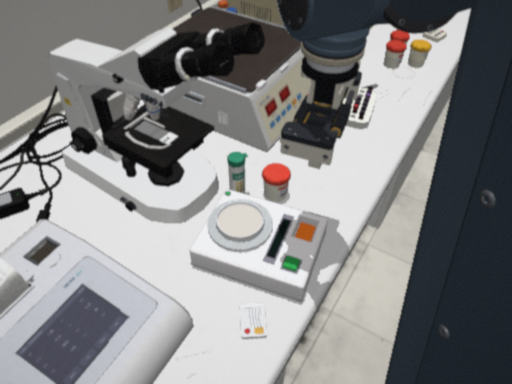

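View pics/wrist_end.png

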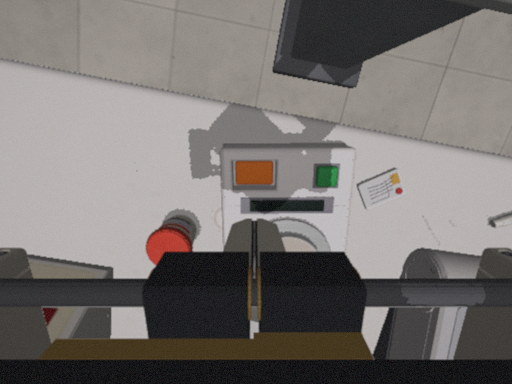

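Both keys are up: green at (291,263) and orange at (305,231) in the scene view, the same pixels as at the start. The balance, cup, bottle and cartridge stand unmoved, and the arm is clear. The lone top-view cup reading is off because the gripper hides part of the lid.

```bash
python3 -c "
from plant import robot
print(robot.close_job())"
```

```text
the job is handed in; nothing more can be done
None
```

I pressed both keys in order and handed the job in at about 10 s of the 40 s allowed; no verdict was reported.

- **Power key:** I pressed it with the closed fingertips to its stop, at tip height 61.0 mm and 17.5 N. I then released it, and the camera depth put its top back at 65.9 mm.
- **Tare key:** I reached into the well and pressed it to its stop, at tip height 38.0–38.2 mm. I held it there for about 2.5 s, with 6.4–18.5 N at each reading, then lifted the arm clear.

**Last checks:**
- **Keys:** both are up, at 65.7 and 42.7 mm in the wrist view against the nominal 66 and 43 mm.
- **Surroundings:** in the fixed scene view, both keys, the cup lid and the bottle lid sit within 0.5 pixel of where they started. The dish and the cartridge look unmoved by eye; I did not measure them.
- **Arm:** the tool force is near zero, with nothing touched.

**Disagreements:** in the last check the top and wrist cameras put the cup lid about 17 mm and 8 mm from where they had it earlier. In the top picture the arm hides both keys; I put that reading down to it hiding part of the lid too, but did not view that picture. The wrist difference I did not explain. The scene camera, which sees the whole lid, shows about 1–2 mm of change, so I took the cup as unmoved.

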